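# Hold the massager rotor heavy side down

### The job

The off-balance rotor of a vibrating massager sits on a loose slanted bearing stand. Slide the stand along the worktop, upright, until it is fully home in the aluminium dock; then take the rotor by its bar grip, turn it to and fro to find by feel on which side the hidden weight sits, and finish while still gripping the bar and holding the rotor still with its heavy side straight down the slope (within about fifteen degrees). Leave the two loose electrodes and the mixing cup where they are.

Things in the scene. Friction and masses are not known exactly. Their poses are not given: they have to be found in the camera images.
- stand_base (a point): centre of the loose stand's grey base plate: 120 mm (x) by 160 mm (y) by 20 mm high, 0.92 kg with its rotor; the point is 10 mm above the worktop. Push the flat +y end face (80 mm from the point; nothing stands on the plate within 50 mm of that face). The rotor sits nearer the -y end, its face leaning towards +y.
- dock_seat (a point): where stand_base lies, axes alike, when the stand is fully home (within 8 mm, 6 degrees). Fixed aluminium U of rails 14 mm high and 126 mm apart (3 mm play each side of the plate), stop at its -y end, open to +y with a flared mouth 158 mm wide, 53 mm from the point; the rails end short of the stand's +y face.
- bearing (a point): on the spin axis at the rotor's underside, fixed to the stand. z is the spin axis, pointing up and leaning 35 degrees (0.61 rad) from vertical towards the stand's +y; x is level, along the stand's x; y, square to the axis, points straight down the slope.
- rotor_grip (a point): rotor: white drum 110 mm across, 24 mm thick, turning about the bearing's z, with a dark bar grip 52 mm long (x), 20 mm wide (y, grip here), 30 mm high. The point is on the axis, 12 mm below the bar's top, 24 mm above the drum's face (the bar stands on a neck 18 mm across, 6 mm off the face); z points out. A small screw head on the face at +x tells the bar's ends apart and says nothing of the weight.
- rotor (a joint): turn of the rotor, rad, right hand about the bearing's z; 0 with rotor_grip's x along bearing's x; free for two turns. A hidden 0.42 kg weight sits 35 mm off the axis, on a side that differs every time: its pull about the axis is 0.08 N m when sideways, 0 when straight up or down the slope. Bearing friction is 0.07 N m: left alone it swings down only with the weight near sideways.
- electrode_a: loose bystander: disc electrode with a stub, 65 mm across, 46 mm high, origin under its centre
- electrode_b: loose bystander: disc electrode with a stub, 45 mm across, 46 mm high, origin under its centre
- mixing_cup: loose bystander: small open bowl, 69 mm across, 32 mm high, origin under its centre

How it is judged:
By the outcome, as a careful person would: the job done as asked, in the order asked, and still so for the second after the job is handed in, while the arm keeps its last pose, push and grip.
It also fails if it takes over 72 s, if anything falls off the work surface, if the arm or the gripper's body presses on something with over 40 N, if the wrist force passes 120 N, or if a joint passes its speed limit or range.

### The arm

A 6-joint arm with a two-finger parallel gripper is mounted at the origin on a cart in front of the work surface, level with it; the furniture and walls round the work are solid. World frame = base frame: x ahead of the robot, y to its left, z up, the work surface at z = 0. Lengths are in m, angles in degrees, forces in N, time in s.
With the tool pointing down it reaches from about 0.35 to 0.975 m from the base axis. Payload 4.9 kg.
Tool frame: the origin (TCP) lies at the very end of the fingers, on their centre line; the grasp point (between the pads) lies 19 mm behind it; z points along the fingers, y is the direction in which the jaws open and shut (so a half turn about z gives the same grasp; the last joint's range is limited). The gripper opens to 85 mm and grips with 20 to 120 N. Pads are 22 mm wide; open, the fingers measure 114 mm over their backs; the gripper's body (76 mm by 85 mm) begins 54 mm behind the grasp point. The pads swing forward as they close: fully open they stand 13 mm farther back than shut.
Start: joints at [-73.797, 3.019, 92.412, -0, 84.569, -6.818], TCP at [0.244, -0.575, 0.231] pointing down, gripper open.
Joint ranges: [-172.51, 172.51], [-57.92, 126.97], [3.15, 148.05], [-58.71, 238.71], [5.1, 150.11], [-179.66, 179.66]. Speed limits (degrees/s): [147.25, 147.25, 180, 180, 180, 180].

### API

Orientations are given as a 3x3 rotation matrix whose columns are the frame's x, y, z axes.
In Python, from plant import robot, eyes, job gives the robot as it stands.
- The arm moves only by the tool arm_command, never from a script. Its argument "moves" is a list of rows, each a list of 7 numbers: the shift along the world's x, y, z as a fraction of full scale, then the turn, a rotation vector about the world's x, y, z as a fraction of full scale, then the opening, from 0 (shut) to 1 (fully open). In form: [[tx, ty, tz, rx, ry, rz, grip], ...]. A call has exactly 5 rows; each row is the pose to reach, as a shift and turn from the pose commanded when the call began, turning the shorter way round; what a row does not reach only later rows make up. Full scale, the value 1, is 40 cm for a shift and 360 degrees for a turn. A row lasts 1/12 s, in which the tool goes at most 41.7 mm and 7.16 degrees, less where a joint would pass 70% of its speed; a pose out of reach is approached as far as the arm can. A call with a number of a shift or a turn outside -1 to 1 is refused whole. A call with a gripper value outside its range is refused whole. The fingers move at their own pace and stop on an object; "grip_force" is the grip in N (left out, the last holds). Time passes only in rows, so rows that repeat a pose let the fingers close, or fill a call up. It gives the time, the measured TCP pose, the force and the opening at its end, in the units of the state.
- robot.get_state(): the state, without advancing time (a new reading comes with each control period).
- eyes.read_camera(name): name is "scene" or "top" or "wrist"; returns a dict with "image" (420x560x3 uint8, red, green, blue), "vertical_fov" (degrees; the focal length in pixels is half the picture's height over the tangent of half this angle, whatever the lens; pixels are square), "cx", "cy" (the principal point, pixels), "pose" (4x4, takes a point from camera to world coordinates). Camera axes: x right, y down, z forward; pixel columns grow to the right and rows downward; lengths in m; the calibration is good to about 2 mm. A picture is of the moment at which its call begins. There is no depth.
- job.finish_job(): hands the job in, once; it reports no verdict.
The state is a dict: "time": time; "joint_pos": joint angles; "joint_vel": joint speeds; "effort": joint torques, N m; "eef_pos": TCP position; "ee_rot": TCP orientation; "ft_force": force on the tool from outside, world axes, zero at the start; "moment": the same for the moment, N m; "grip_width": opening from 0.0 (shut) to 1.0 (fully open).
Only numpy, scipy, OpenCV 4.12 (cv2) and the standard library are available. Lean on these libraries where they do the work, as an engineer would, in place of code of your own. Each camera call takes 0.05 s, during which the arm holds its last target. There are 200 camera calls.

## Working session

There is one attempt and no reset: what is moved stays moved. The work goes in short steps, Python scripts to look and compute and a tool call to move; the robot and the scene stay as the last step left them, time stands still between calls to the robot, and variables do not carry over. Pictures are saved under pics/ and viewed, about 8 in all and at most 12, crops included, and the job is handed in when it is done.

Besides the shell and the picture viewer there is one more tool, called after ">>>" by a JSON object that holds its "name" and its "arguments", one argument or row to a line. arm_command: Moves the arm, as the interface text tells. Shift numbers are shares of 40 cm and turn numbers shares of 360 degrees, none past 1 either way. Its arguments: {"type":"object","properties":{"moves":{"type":"array"},"grip_force":{"type":"number"}},"required":["moves"]}

```bash
mkdir -p pics; ls; python3 - <<'E'
from plant import robot, eyes, job
import cv2,numpy as np,pickle
d={}
for n in ("scene","top"):
    r=eyes.read_camera(n); d[n]=r
    cv2.imwrite(f"pics/{n}0.png",r["image"][:,:,::-1])
    print(n,r["vertical_fov"],r["cx"],r["cy"],np.round(r["pose"],3).tolist())
pickle.dump(d,open("cams0.pkl","wb"))
s=robot.get_state();print({k:np.round(v,3).tolist() for k,v in s.items()})
E
```

```text
pics
scene 44.104709000132445 269.7840716102499 202.42571409996964 [[-0.762, -0.294, 0.577, -0.063], [-0.648, 0.322, -0.69, 0.852], [0.017, -0.9, -0.436, 0.557], [0.0, 0.0, 0.0, 1.0]]
top 45.41257064528006 279.477656929899 210.6586577328688 [[0.003, -0.985, 0.173, 0.367], [-0.999, -0.008, -0.032, 0.12], [0.033, -0.173, -0.984, 1.06], [0.0, 0.0, 0.0, 1.0]]
{'time': 0.1, 'joint_pos': [-73.795, 3.053, 92.483, -0.001, 84.569, -6.817], 'joint_vel': [0.072, -0.03, -0.141, 0.044, 0.065, 0.004], 'effort': [0.0, -39.49, -37.136, -0.0, 0.004, -0.0], 'eef_pos': [0.244, -0.575, 0.23], 'ee_rot': [[0.92, 0.391, -0.001], [0.391, -0.92, 0.002], [0.0, -0.002, -1.0]], 'ft_force': [0.314, 0.921, 0.767], 'moment': [-0.002, -0.021, -0.049], 'grip_width': 1.003}
```

View pics/top0.png

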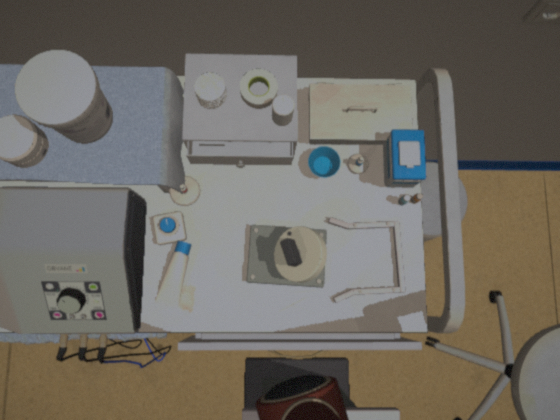

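View pics/scene0.png

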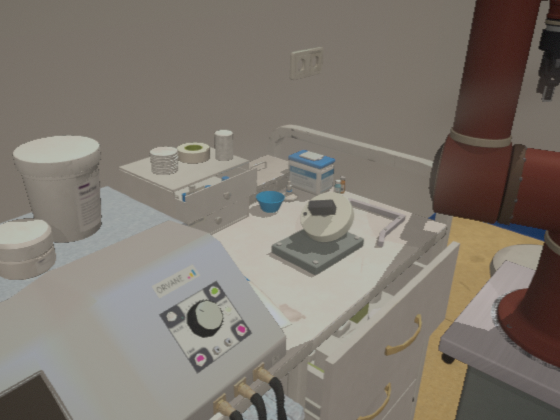

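The top view shows the stand near pixel (286,256), with the dock U at (330–402, 220–300) opening left (+y). I'll zoom in to measure it.

```bash
python3 - <<'E'
import cv2,pickle
d=pickle.load(open("cams0.pkl","rb"))
im=d["top"]["image"][:,:,::-1][200:320,225:425]
cv2.imwrite("pics/top_c.png",cv2.convertScaleAbs(cv2.resize(im,None,fx=4,fy=4,interpolation=cv2.INTER_CUBIC),alpha=1.4))
E
```

```text
(no output)
```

View pics/top_c.png

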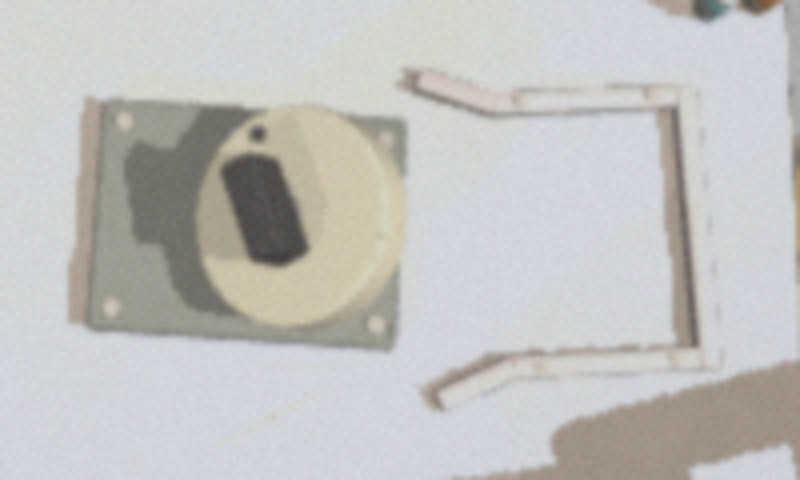

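```bash
cat > h.py <<'E'
import numpy as np,cv2
def ray(c,px,z):
    f=c["image"].shape[0]/2/np.tan(np.radians(c["vertical_fov"]/2)); P=np.array(c["pose"])
    d=P[:3,:3]@np.array([(px[0]-c["cx"])/f,(px[1]-c["cy"])/f,1]); o=P[:3,3]
    return (o+d*(z-o[2])/d[2])
def proj(c,p):
    f=c["image"].shape[0]/2/np.tan(np.radians(c["vertical_fov"]/2)); P=np.array(c["pose"])
    q=P[:3,:3].T@(np.asarray(p)-P[:3,3]); return np.array([c["cx"]+f*q[0]/q[2],c["cy"]+f*q[1]/q[2]])
E
python3 - <<'E'
import pickle,numpy as np
from h import *
c=pickle.load(open("cams0.pkl","rb"))["top"]
def m(p,z): 
    return ray(c,(225+(p[0]+.5)/4-.5,200+(p[1]+.5)/4-.5),z)
for n,pts,z in (("plate",[(103,99),(407,118),(392,350),(90,329)],.02),("dock inner",[(500,114),(672,107),(690,347),(515,374)],.014),("outer",[(693,87),(716,367)],.014),
  ("tips",[(415,70),(440,408),(410,90),(425,390)],.014)):
    q=np.array([m(p,z) for p in pts]); print(n,np.round(q,4).tolist(),q.mean(0).round(4))
    print([np.round(np.linalg.norm(q[i]-q[i-1]),4) for i in range(len(q))], [np.round(np.degrees(np.arctan2(*(q[i]-q[i-1])[:2])),1) for i in range(len(q))])
for p in [(258,133),(262,210)]: print(m(p,.09),m(p,.12))
for n,p,z in (("ea",(184,190),.0),("eb",(357,163),.0),("cup",(324,162),.02)):print(n,ray(c,p,z))
E
```

```text
plate [[0.5203, 0.1468, 0.02], [0.5114, -0.0125, 0.02], [0.3911, -0.0031, 0.02], [0.4012, 0.1519, 0.02]] [0.456  0.0708 0.02  ]
[np.float64(0.1192), np.float64(0.1595), np.float64(0.1207), np.float64(0.1554)] [np.float64(92.5), np.float64(-176.8), np.float64(-85.5), np.float64(3.7)]
dock inner [[0.5147, -0.0626, 0.014], [0.5191, -0.1544, 0.014], [0.3933, -0.1592, 0.014], [0.3792, -0.0675, 0.014]] [ 0.4516 -0.1109  0.014 ]
[np.float64(0.1356), np.float64(0.0919), np.float64(0.1259), np.float64(0.0928)] [np.float64(88.0), np.float64(177.2), np.float64(-92.2), np.float64(-8.7)]
outer [[0.53, -0.166, 0.014], [0.3831, -0.1724, 0.014]] [ 0.4565 -0.1692  0.014 ]
[np.float64(0.147), np.float64(0.147)] [np.float64(87.5), np.float64(-92.5)]
tips [[0.5379, -0.0179, 0.014], [0.3618, -0.0283, 0.014], [0.5272, -0.0151, 0.014], [0.3709, -0.0207, 0.014]] [ 0.4495 -0.0205  0.014 ]
[np.float64(0.167), np.float64(0.1764), np.float64(0.1659), np.float64(0.1564)] [np.float64(89.0), np.float64(-93.4), np.float64(85.4), np.float64(-92.0)]
[0.49379559 0.06935314 0.09      ] [0.48987222 0.07091652 0.12      ]
[0.45626559 0.06744274 0.09      ] [0.45350352 0.06906524 0.12      ]
ea [0.59672826 0.29051086 0.        ]
eb [ 0.6609566  -0.08445095  0.        ]
cup [ 0.65679235 -0.00937835  0.02      ]
```

Measured poses:
- **Stand:** about (0.456, 0.071), yaw −3.4°.
- **Dock seat:** about (0.453, −0.077), yaw +2.4°.

I'll carry the open gripper high over to the +y side of the stand.

>>> {"name": "arm_command", "arguments": {
  "moves": [
    [0,0,0.1,0,0,0,1],
    [0,0,0.2,0,0,0.018,1],
    [0.02,0.1,0.2,0,0,0.03,1],
    [0.04,0.2,0.2,0,0,0.044,1],
    [0.05,0.3,0.2,0,0,0.044,1]
  ]
}}

```text
time: 0.52
eef_pos: [0.2647, -0.4543, 0.3117]
ee_rot: [[0.777, 0.629, 0.001], [0.629, -0.777, -0.0], [0.0, 0.001, -1.0]]
ft_force: [1.1, 1.0, 0.8]
grip_width: 1.001
```

>>> {"name": "arm_command", "arguments": {
  "moves": [
    [0.03,0.09,0,0,0,0.01,1],
    [0.06,0.18,0,0,0,0.02,1],
    [0.09,0.27,0,0,0,0.03,1],
    [0.12,0.36,0,0,0,0.044,1],
    [0.15,0.45,0,0,0,0.044,1]
  ]
}}

```text
time: 0.93
eef_pos: [0.3244, -0.2733, 0.3108]
ee_rot: [[0.576, 0.817, -0.0], [0.817, -0.576, 0.0], [0.0, -0.0, -1.0]]
ft_force: [1.0, -0.2, 0.2]
grip_width: 1.0
```

>>> {"name": "arm_command", "arguments": {
  "moves": [
    [0.03,0.095,0,0,0,0.01,1],
    [0.06,0.19,0,0,0,0.02,1],
    [0.09,0.285,0,0,0,0.03,1],
    [0.12,0.38,0,0,0,0.044,1],
    [0.15,0.475,0,0,0,0.044,1]
  ]
}}

```text
time: 1.35
eef_pos: [0.3843, -0.0833, 0.311]
ee_rot: [[0.331, 0.944, 0.0], [0.944, -0.331, -0.0], [-0.0, 0.0, -1.0]]
ft_force: [1.1, -0.2, 0.0]
grip_width: 1.004
```

>>> {"name": "arm_command", "arguments": {
  "moves": [
    [0.025,0.095,0,0,0,0.01,1],
    [0.05,0.19,0,0,0,0.02,1],
    [0.075,0.285,0,0,0,0.03,1],
    [0.1,0.38,0,0,0,0.044,1],
    [0.125,0.475,0,0,0,0.044,1]
  ]
}}

```text
time: 1.77
eef_pos: [0.4342, 0.107, 0.311]
ee_rot: [[0.06, 0.998, 0.0], [0.998, -0.06, -0.0], [-0.0, 0.0, -1.0]]
ft_force: [0.7, -0.4, 0.1]
grip_width: 1.0
```

>>> {"name": "arm_command", "arguments": {
  "moves": [
    [0.025,0.08,0,0,0,0,1],
    [0.05,0.16,0,0,0,0,1],
    [0.0725,0.2175,0,0,0,0,0.6],
    [0.0725,0.2175,-0.1,0,0,0,0.6],
    [0.0725,0.2175,-0.2,0,0,0,0.6]
  ]
}}

```text
time: 2.18
eef_pos: [0.4652, 0.1937, 0.233]
ee_rot: [[0.06, 0.998, 0.006], [0.998, -0.06, 0.002], [0.002, 0.006, -1.0]]
ft_force: [-0.0, 0.3, -1.8]
grip_width: 0.612
```

>>> {"name": "arm_command", "arguments": {
  "moves": [
    [0,0,-0.1,0,0,0,0.6],
    [0,0,-0.2,0,0,0,0.6],
    [0,0,-0.3,0,0,0,0.6],
    [0,0,-0.4,0,0,0,0.6],
    [0,0,-0.45,0,0,0,0.6]
  ]
}}

```text
time: 2.6
eef_pos: [0.4593, 0.1908, 0.0454]
ee_rot: [[0.063, 0.998, -0.008], [0.998, -0.063, -0.002], [-0.003, -0.008, -1.0]]
ft_force: [-0.4, -0.4, -0.2]
grip_width: 0.597
```

>>> {"name": "arm_command", "arguments": {
  "moves": [
    [0,0,-0.04,0,0,0,0.6],
    [0,0,-0.08,0,0,0,0.6],
    [0,0,-0.11,0,0,0,0.6],
    [0,0,-0.11,0,0,0,0.6],
    [0,0,-0.11,0,0,0,0.6]
  ]
}}

```text
time: 3.02
eef_pos: [0.4628, 0.1917, 0.0068]
ee_rot: [[0.063, 0.998, -0.002], [0.998, -0.063, -0.0], [-0.0, -0.002, -1.0]]
ft_force: [-0.0, 0.7, 0.7]
grip_width: 0.604
```

```bash
python3 - <<'E'
from plant import robot, eyes, job
import cv2,numpy as np
r=eyes.read_camera("scene"); im=r["image"][150:320,230:480,::-1]
cv2.imwrite("pics/s1.png",cv2.resize(im,None,fx=3,fy=3))
s=robot.get_state();print(s["eef_pos"],s["ft_force"],s["grip_width"])
E
```

```text
[0.46378196 0.19189443 0.00780411] [-0.49779114  0.57970937  0.16519512] 0.5949325527099071
```

View pics/s1.png

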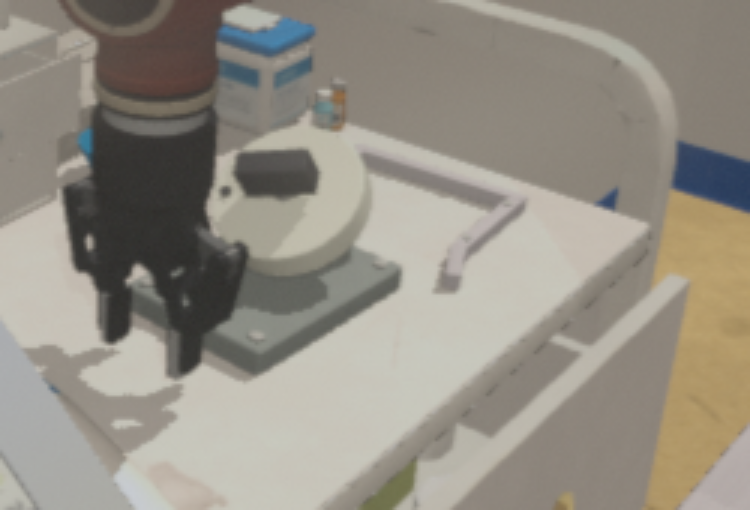

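The fingers stand clear behind the +y face, just above the worktop. Now I'll push, turning the stand into line with the dock.

>>> {"name": "arm_command", "arguments": {
  "moves": [
    [-0.002,-0.035,0,0,0,0,0.6],
    [-0.004,-0.068,0,0,0,0,0.6],
    [-0.008,-0.084,0,0,0,0.002,0.6],
    [-0.013,-0.1,0,0,0,0.004,0.6],
    [-0.018,-0.115,0,0,0,0.0065,0.6]
  ]
}}

```text
time: 3.48
eef_pos: [0.4576, 0.1472, 0.0091]
ee_rot: [[0.023, 1.0, 0.004], [1.0, -0.023, 0.004], [0.004, 0.004, -1.0]]
ft_force: [-0.3, 6.8, -0.1]
grip_width: 0.602
```

>>> {"name": "arm_command", "arguments": {
  "moves": [
    [-0.0055,-0.016,0,0,0,0.002,0.6],
    [-0.011,-0.032,0,0,0,0.004,0.6],
    [-0.0165,-0.048,0,0,0,0.006,0.6],
    [-0.022,-0.064,0,0,0,0.008,0.6],
    [-0.0275,-0.08,0,0,0,0.01,0.6]
  ]
}}

```text
time: 3.9
eef_pos: [0.4467, 0.1152, 0.009]
ee_rot: [[-0.041, 0.999, 0.004], [0.999, 0.041, 0.004], [0.004, 0.004, -1.0]]
ft_force: [1.4, 7.1, -0.4]
grip_width: 0.6
```

```bash
python3 - <<'E'
from plant import robot, eyes, job
import cv2,numpy as np,pickle
r=eyes.read_camera("top"); pickle.dump(r,open("t2.pkl","wb")); im=r["image"][190:330,215:425,::-1]
cv2.imwrite("pics/t2.png",cv2.convertScaleAbs(cv2.resize(im,None,fx=3.5,fy=3.5,interpolation=cv2.INTER_CUBIC),alpha=1.3))
s=robot.get_state();print(s["eef_pos"],s["ft_force"],s["ee_rot"])
E
```

```text
[0.44628885 0.11412105 0.00888527] [1.04785728 4.51829258 2.01519641] [[-0.04154707  0.99913058  0.00345344]
 [ 0.99913443  0.04153962  0.00220105]
 [ 0.00205568  0.0035419  -0.99999161]]
```

View pics/t2.png

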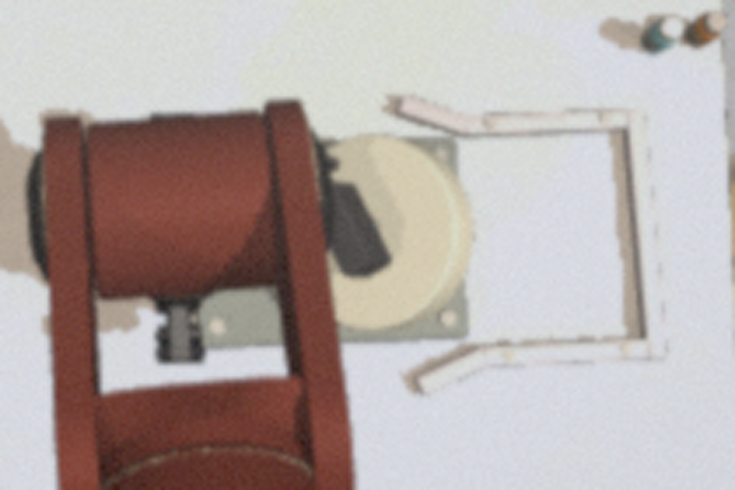

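The stand is now aligned. Its -y face is in the flare, with its edges between the rail lines. I'll push straight in along the dock axis.

>>> {"name": "arm_command", "arguments": {
  "moves": [
    [0.0006,-0.015,0,0,0,0,0.6],
    [0.0012,-0.03,0,0,0,0,0.6],
    [0.002,-0.045,0,0,0,0,0.6],
    [0.0025,-0.06,0,0,0,0,0.6],
    [0.003,-0.075,0,0,0,0,0.6]
  ]
}}

```text
time: 4.37
eef_pos: [0.4477, 0.0854, 0.0089]
ee_rot: [[-0.04, 0.999, 0.003], [0.999, 0.04, 0.004], [0.004, 0.003, -1.0]]
ft_force: [-0.1, 8.6, 1.7]
grip_width: 0.602
```

>>> {"name": "arm_command", "arguments": {
  "moves": [
    [0.0006,-0.015,0,0,0,0,0.6],
    [0.0012,-0.03,0,0,0,0,0.6],
    [0.002,-0.045,0,0,0,0,0.6],
    [0.0025,-0.06,0,0,0,0,0.6],
    [0.003,-0.075,0,0,0,0,0.6]
  ]
}}

```text
time: 4.78
eef_pos: [0.4489, 0.0554, 0.0089]
ee_rot: [[-0.04, 0.999, 0.003], [0.999, 0.04, 0.004], [0.004, 0.003, -1.0]]
ft_force: [-0.5, 9.0, 2.6]
grip_width: 0.597
```

>>> {"name": "arm_command", "arguments": {
  "moves": [
    [0.0006,-0.014,0,0,0,0,0.6],
    [0.0012,-0.028,0,0,0,0,0.6],
    [0.0018,-0.042,0,0,0,0,0.6],
    [0.0022,-0.056,0,0,0,0,0.6],
    [0.003,-0.07,0,0,0,0,0.6]
  ]
}}

```text
time: 5.2
eef_pos: [0.45, 0.0275, 0.0089]
ee_rot: [[-0.04, 0.999, 0.003], [0.999, 0.04, 0.004], [0.004, 0.003, -1.0]]
ft_force: [-0.3, 9.2, 3.6]
grip_width: 0.595
```

>>> {"name": "arm_command", "arguments": {
  "moves": [
    [0,-0.004,0,0,0,0,0.6],
    [0,-0.008,0,0,0,0,0.6],
    [0.0005,-0.012,0,0,0,0,0.6],
    [0.0005,-0.016,0,0,0,0,0.6],
    [0.0005,-0.02,0,0,0,0,0.6]
  ]
}}

```text
time: 5.62
eef_pos: [0.4503, 0.0197, 0.0089]
ee_rot: [[-0.04, 0.999, 0.003], [0.999, 0.04, 0.004], [0.004, 0.003, -1.0]]
ft_force: [-1.1, 9.2, 3.3]
grip_width: 0.599
```

>>> {"name": "arm_command", "arguments": {
  "moves": [
    [0,-0.003,0,0,0,0,0.6],
    [0,-0.006,0,0,0,0,0.6],
    [0,-0.008,0,0,0,0,0.6],
    [0.0005,-0.01,0,0,0,0,0.6],
    [0.0005,-0.012,0,0,0,0,0.6]
  ]
}}

```text
time: 6.03
eef_pos: [0.4504, 0.015, 0.0088]
ee_rot: [[-0.04, 0.999, 0.002], [0.999, 0.04, 0.004], [0.004, 0.003, -1.0]]
ft_force: [-0.1, 9.5, 3.1]
grip_width: 0.601
```

>>> {"name": "arm_command", "arguments": {
  "moves": [
    [0,-0.001,0,0,0,0,0.6],
    [0,-0.002,0,0,0,0,0.6],
    [0,-0.003,0,0,0,0,0.6],
    [0,-0.004,0,0,0,0,0.6],
    [0,-0.005,0,0,0,0,0.6]
  ]
}}

```text
time: 6.45
eef_pos: [0.4504, 0.013, 0.0088]
ee_rot: [[-0.04, 0.999, 0.003], [0.999, 0.04, 0.004], [0.004, 0.003, -1.0]]
ft_force: [0.6, 9.2, 3.3]
grip_width: 0.602
```

>>> {"name": "arm_command", "arguments": {
  "moves": [
    [0,-0.001,0,0,0,0,0.6],
    [0,-0.002,0,0,0,0,0.6],
    [0,-0.003,0,0,0,0,0.6],
    [0,-0.004,0,0,0,0,0.6],
    [0,-0.005,0,0,0,0,0.6]
  ]
}}

```text
time: 6.87
eef_pos: [0.4504, 0.0109, 0.0088]
ee_rot: [[-0.04, 0.999, 0.003], [0.999, 0.04, 0.004], [0.004, 0.003, -1.0]]
ft_force: [-0.3, 9.3, 3.7]
grip_width: 0.603
```

>>> {"name": "arm_command", "arguments": {
  "moves": [
    [0,-0.001,0,0,0,0,0.6],
    [0,-0.002,0,0,0,0,0.6],
    [0,-0.003,0,0,0,0,0.6],
    [0,-0.004,0,0,0,0,0.6],
    [0,-0.004,0,0,0,0,0.6]
  ]
}}

```text
time: 7.28
eef_pos: [0.4504, 0.0098, 0.0088]
ee_rot: [[-0.039, 0.999, 0.003], [0.999, 0.039, 0.006], [0.006, 0.003, -1.0]]
ft_force: [0.1, 11.9, 3.9]
grip_width: 0.604
```

>>> {"name": "arm_command", "arguments": {
  "moves": [
    [0,-0.001,0,0,0,0,0.6],
    [0,-0.002,0,0,0,0,0.6],
    [0,-0.003,0,0,0,0,0.6],
    [0,-0.004,0,0,0,0,0.6],
    [0,-0.004,0,0,0,0,0.6]
  ]
}}

```text
time: 7.7
eef_pos: [0.4504, 0.0097, 0.0089]
ee_rot: [[-0.039, 0.999, 0.002], [0.999, 0.039, 0.009], [0.009, 0.003, -1.0]]
ft_force: [-0.9, 17.2, 5.4]
grip_width: 0.601
```

The contact force rose to 17 N with no further travel, so the stand is against the stop. I'll back off, lift and look.

>>> {"name": "arm_command", "arguments": {
  "moves": [
    [-0.001,0.03,0,0,0,0,0.6],
    [-0.003,0.08,0,0,0,0,0.6],
    [-0.004,0.15,0,0,0,0,0.8],
    [-0.004,0.2,0.1,0,0,0,1],
    [-0.004,0.25,0.2,0,0,0,1]
  ]
}}

```text
time: 8.12
eef_pos: [0.4452, 0.1039, 0.0808]
ee_rot: [[-0.041, 0.999, -0.006], [0.999, 0.041, -0.001], [-0.001, -0.006, -1.0]]
ft_force: [1.7, -0.2, 0.4]
grip_width: 0.987
```

>>> {"name": "arm_command", "arguments": {
  "moves": [
    [0,0.05,0.1,0,0,0,1],
    [0,0.12,0.17,0,0,0,1],
    [0,0.19,0.25,0,0,0,1],
    [0,0.27,0.31,0,0,0,1],
    [0,0.3,0.35,0,0,0,1]
  ]
}}

```text
time: 8.53
eef_pos: [0.4487, 0.2265, 0.2271]
ee_rot: [[-0.043, 0.999, 0.007], [0.999, 0.043, 0.003], [0.003, 0.007, -1.0]]
ft_force: [-0.2, 0.5, 0.1]
grip_width: 0.997
```

```bash
python3 - <<'E'
from plant import robot, eyes, job
import cv2,numpy as np,pickle
d={n:eyes.read_camera(n) for n in("top","scene")}; pickle.dump(d,open("c3.pkl","wb"))
a=cv2.resize(d["top"]["image"][200:320,305:415,::-1],None,fx=4,fy=4,interpolation=cv2.INTER_CUBIC)
b=cv2.resize(d["scene"]["image"][170:270,295:415,::-1],None,fx=3.3,fy=3.3,interpolation=cv2.INTER_CUBIC)
o=np.zeros((480,a.shape[1]+b.shape[1],3),np.uint8);o[:,:a.shape[1]]=a;o[:b.shape[0],a.shape[1]:]=b
cv2.imwrite("pics/c3.png",cv2.convertScaleAbs(o,alpha=1.3));print(o.shape,a.shape)
print(robot.get_state()["eef_pos"])
E
```

```text
(480, 836, 3) (480, 440, 3)
[0.44953107 0.22544055 0.22704246]
```

View pics/c3.png

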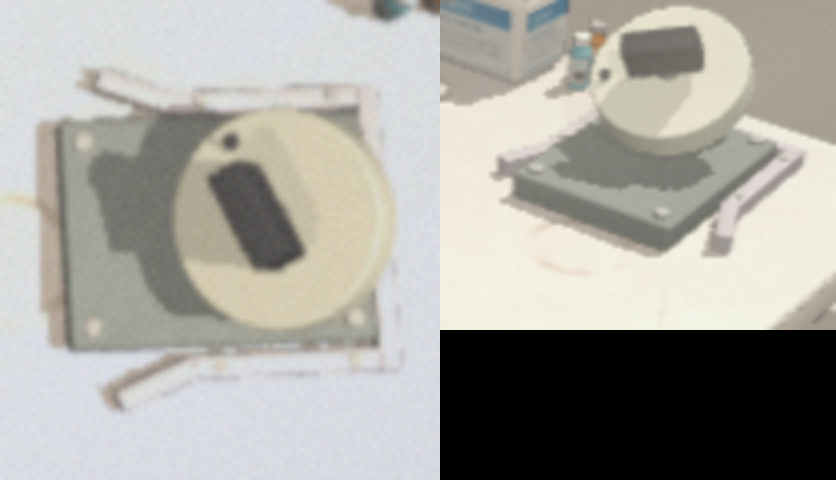

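The stand is home: the plate lies between the rails with its -y edge at the stop. Next I'll fit the rotor pose, using the bar and drum silhouettes in both views.

```bash
cat > fit.py <<'E'
import numpy as np,cv2,pickle,sys
from scipy.optimize import minimize
from h import *
def frame(psi,th):
    a=np.radians(35);c,s=np.cos(psi),np.sin(psi);S=np.array([[c,-s,0],[s,c,0],[0,0,1]])
    x=S@[1,0,0];z=S@[0,np.sin(a),np.cos(a)];y=np.cross(z,x);B=np.c_[x,y,z]
    c,s=np.cos(th),np.sin(th);return B,B@np.array([[c,-s,0],[s,c,0],[0,0,1]])
ph=np.linspace(0,2*np.pi,48,endpoint=False)
DR=np.array([[.055*np.cos(t),.055*np.sin(t),z] for z in(-.048,-.024) for t in ph])
BX=np.array([[a*.026,b*.010,z] for a in(-1,1) for b in(-1,1) for z in(-.018,.012)])
U=8
def hull(c,p,R,pts,roi,m):
    q=np.array([proj(c,p+R@v) for v in pts]);q=(q+.5-[roi[0],roi[1]])*U
    cv2.fillConvexPoly(m,cv2.convexHull(np.round(q).astype(np.int32)),1.0)
def run(d,rois,psi,x0,use_drum=True):
    M={}
    for n,r in rois.items():
        im=d[n]["image"][r[1]:r[3],r[0]:r[2]].astype(np.float32);im=cv2.GaussianBlur(cv2.resize(im,None,fx=U,fy=U,interpolation=cv2.INTER_CUBIC),(0,0),4)
        br=im.mean(2);M[n]=((br<br.min()+30).astype(np.float32),((im[...,0]-im[...,2])>14).astype(np.float32))
    def render(v):
        B,R=frame(psi,v[3]);o={}
        for n,r in rois.items():
            b=np.zeros(M[n][0].shape,np.float32);e=b.copy();hull(d[n],v[:3],R,BX,r,b);hull(d[n],v[:3],R,DR,r,e);o[n]=(b,np.clip(e-b,0,1))
        return o
    def loss(v):
        o=render(v);s=0
        for n in rois:
            s+=np.abs(o[n][0]-M[n][0]).sum()*2
            if use_drum:s+=np.abs(o[n][1]-M[n][1]).sum()
        return s/U/U
    best=minimize(loss,x0,method="Nelder-Mead",options=dict(initial_simplex=[x0]+[np.array(x0)+np.eye(4)[i]*[.01,.01,.01,.15][i] for i in range(4)],xatol=1e-4,fatol=.1,maxiter=500))
    return best,M,render(best.x)
E
python3 - <<'E'
from fit import *
d=pickle.load(open("c3.pkl","rb"))
c=d["top"];m=lambda p,z:ray(c,(305+(p[0]+.5)/4-.5,200+(p[1]+.5)/4-.5),z)
q=np.array([m(p,.02) for p in[(57,122),(68,350),(378,347)]]);print("plate",q.round(4).tolist(),"+y mid",q[:2].mean(0), "yaw",np.degrees(np.arctan2(q[0,1]-q[1,1],q[0,0]-q[1,0])))
rois=dict(top=(345,220,408,285),scene=(337,168,392,220))
for x0 in([.453,-.06,.12,-.9],[.453,-.08,.11,-1.2]):
    b,M,o=run(d,rois,np.radians(2.5),x0);print(b.x.round(4),b.fun,np.degrees(b.x[3]))
    print({n:(M[n][0].sum()/64,M[n][1].sum()/64,o[n][0].sum()/64,o[n][1].sum()/64) for n in M})
B,R=frame(np.radians(2.5),b.x[3]);print("screw proj top",((proj(c,b.x[:3]+R@[.045,0,-.024])-[305,200])*4).round())
out=[]
for n in M:
    out.append(np.hstack([cv2.resize(np.dstack([A*255,Bm*255,A*0]),(250,250)) for A,Bm in((M[n][0],o[n][0]),(M[n][1],o[n][1]))]))
cv2.imwrite("pics/fit.png",np.vstack(out))
E
```

```text
plate [[0.5092, 0.0033, 0.02], [0.3911, -0.0011, 0.02], [0.3932, -0.1617, 0.02]] +y mid [0.45014013 0.00110623 0.02      ] yaw 2.1169116617118577
[ 0.4539 -0.0824  0.0998  0.5033] 1838.15625 28.837784778334278
{'top': (np.float32(393.14062), np.float32(2107.6406), np.float32(433.98438), np.float32(2111.9688)), 'scene': (np.float32(615.0625), np.float32(1903.0625), np.float32(385.64062), np.float32(1462.8906))}
[ 0.4536 -0.0821  0.0999 -2.638 ] 1839.03125 -151.14863961099357
{'top': (np.float32(393.14062), np.float32(2107.6406), np.float32(433.98438), np.float32(2111.7188)), 'scene': (np.float32(615.0625), np.float32(1903.0625), np.float32(385.35938), np.float32(1462.7969))}
screw proj top [320. 294.][ WARN:0@3.931] global loadsave.cpp:1063 imwrite_ Unsupported depth image for selected encoder is fallbacked to CV_8U.
```

View pics/fit.png

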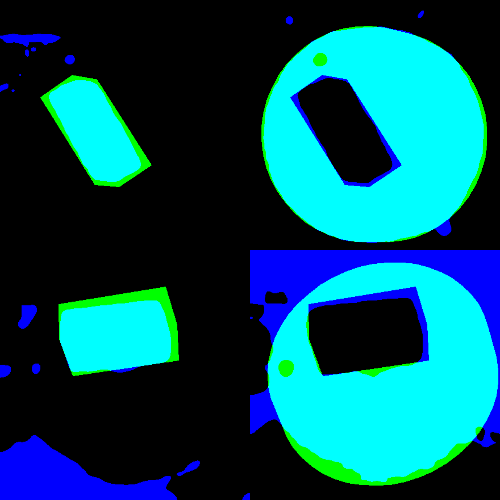

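The silhouettes overlap well. The grip is at about (0.454, −0.082, 0.100) and the screw end puts θ at +29°. Next I'll work out the moves for the pre-grasp.

```bash
cat > tgt.py <<'E'
import numpy as np
from scipy.spatial.transform import Rotation as Ro, Slerp
from fit import frame
from plant import robot
PSI=np.radians(2.3)
def goal(p,th,s):   # TCP at p + n*s
    B,R=frame(PSI,np.radians(th)); n=R[:,2]
    return np.array(p)+n*s, np.c_[R[:,0],-R[:,1],-n]
def delta(pos,R,st=None):
    st=st or robot.get_state()
    dp=(pos-np.array(st["eef_pos"]))/.4; rv=Ro.from_matrix(R@np.array(st["ee_rot"]).T).as_rotvec(degrees=True)
    return dp.round(4),(rv/360).round(4),np.linalg.norm(rv)
E
python3 - <<'E'
from tgt import *
p=[.4537,-.083,.0998]
s=robot.get_state();R0=np.array(s["ee_rot"]);pos0=np.array(s["eef_pos"]);print(np.round(s["joint_pos"],1))
g,R=goal(p,28.8,.1);print(g,delta(g,R))
rv=Ro.from_matrix(R@R0.T).as_rotvec()
# split: 3 calls
prev=(pos0,R0)
for f in(1/3,2/3,1):
    Rt=Ro.from_rotvec(rv*f).as_matrix()@R0; q=pos0+(g-pos0)*f
    print(((q-prev[0])/.4).round(4),(Ro.from_matrix(Rt@prev[1].T).as_rotvec(degrees=True)/360).round(4));prev=(q,Rt)
E
```

```text
[ 18.2 -14.3 108.9  -0.   84.9  15.6]
[ 0.45139813 -0.02568856  0.1817152 ] (array([ 0.0047, -0.6278, -0.1133]), array([-0.0851, -0.0541, -0.1655]), np.float64(69.7601768993104))
[ 0.0016 -0.2093 -0.0378] [-0.0284 -0.018  -0.0552]
[ 0.0016 -0.2093 -0.0378] [-0.0284 -0.018  -0.0552]
[ 0.0016 -0.2093 -0.0378] [-0.0284 -0.018  -0.0552]
```

>>> {"name": "arm_command", "arguments": {
  "moves": [
    [0,-0.042,-0.007,-0.0057,-0.0036,-0.011,0.6],
    [0,-0.084,-0.015,-0.0114,-0.0072,-0.022,0.6],
    [0,-0.126,-0.022,-0.017,-0.0108,-0.033,0.6],
    [0.001,-0.167,-0.03,-0.0227,-0.0144,-0.044,0.6],
    [0.0016,-0.2093,-0.0378,-0.0284,-0.018,-0.0552,0.6]
  ]
}}

```text
time: 9.05
eef_pos: [0.4475, 0.1373, 0.2052]
ee_rot: [[0.313, 0.947, 0.078], [0.936, -0.293, -0.196], [-0.163, 0.135, -0.977]]
ft_force: [-0.5, 0.4, 0.0]
grip_width: 0.597
```

>>> {"name": "arm_command", "arguments": {
  "moves": [
    [0,-0.042,-0.007,-0.0057,-0.0036,-0.011,0.6],
    [0,-0.084,-0.015,-0.0114,-0.0072,-0.022,0.6],
    [0,-0.126,-0.022,-0.017,-0.0108,-0.033,0.6],
    [0.001,-0.167,-0.03,-0.0227,-0.0144,-0.044,0.6],
    [0.0016,-0.2093,-0.0378,-0.0284,-0.018,-0.0552,0.6]
  ]
}}

```text
time: 9.47
eef_pos: [0.4479, 0.0536, 0.1902]
ee_rot: [[0.63, 0.772, 0.083], [0.732, -0.555, -0.396], [-0.26, 0.31, -0.914]]
ft_force: [0.3, 0.3, 0.2]
grip_width: 0.602
```

>>> {"name": "arm_command", "arguments": {
  "moves": [
    [0,-0.042,-0.007,-0.0057,-0.0036,-0.011,0.6],
    [0,-0.084,-0.015,-0.0114,-0.0072,-0.022,0.6],
    [0,-0.126,-0.022,-0.017,-0.0108,-0.033,0.6],
    [0.001,-0.167,-0.03,-0.0227,-0.0144,-0.044,0.6],
    [0.0016,-0.2093,-0.0378,-0.0284,-0.018,-0.0552,0.6]
  ]
}}

```text
time: 9.88
eef_pos: [0.4483, -0.0299, 0.1751]
ee_rot: [[0.863, 0.504, 0.012], [0.421, -0.706, -0.57], [-0.279, 0.498, -0.821]]
ft_force: [0.1, -0.4, -0.6]
grip_width: 0.598
```

```bash
python3 - <<'E'
from tgt import *
from plant import eyes
import cv2,pickle
d={n:eyes.read_camera(n) for n in("wrist","scene")}; pickle.dump(d,open("c4.pkl","wb"))
s=robot.get_state();print(np.round(s["joint_pos"],1),s["eef_pos"],s["moment"],s["effort"])
p=[.4537,-.083,.0998]
g,R=goal(p,28.8,.1);print(delta(g,R)); g,R=goal(p,28.8,-.017);print(delta(g,R))
w=d["wrist"];a=w["image"][:,:,::-1].copy()
from fit import BX,DR
_,Rb=frame(PSI,np.radians(28.8))
for v in np.vstack([BX,DR[48::4]]):
    q=proj(w,np.array(p)+Rb@v) if 0 else None
from h import proj
for v in np.vstack([BX,DR[48::4],[[.045,0,-.024]]]):
    q=proj(w,np.array(p)+Rb@v);cv2.circle(a,(int(q[0]+.5),int(q[1]+.5)),2,(0,0,255),-1)
cv2.imwrite("pics/w4.png",a)
E
```

```text
[  7.  -14.8 119.4 -34.9  81.4  73.6] [ 0.44769675 -0.02999621  0.17384139] [ 0.24176107 -0.04765702 -0.00870565] [ -0.54538155 -23.76423597 -35.57078719  -2.04813547   0.38562653
   0.3646678 ]
(array([0.0093, 0.0108, 0.0197]), array([-0.0008, -0.0014,  0.0016]), np.float64(0.8299406989656553))
(array([ 0.016 , -0.1569, -0.2199]), array([-0.0008, -0.0014,  0.0016]), np.float64(0.8299406989656553))
```

View pics/w4.png

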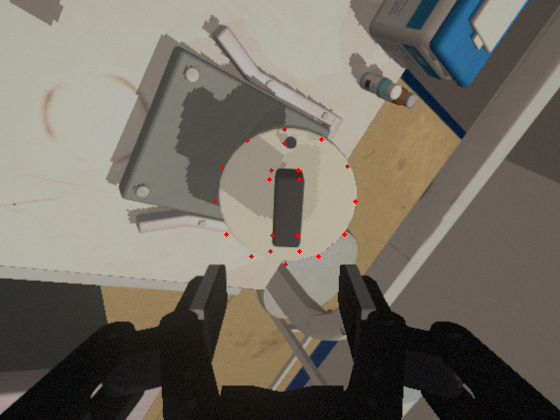

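The wrist view shows the drum at (288,195) and the bar at (288,208), matching the model within about 2 px, slightly to the right. I'll approach along the axis.

>>> {"name": "arm_command", "arguments": {
  "moves": [
    [0.012,-0.01,-0.01,-0.0008,-0.0014,0.0016,0.6],
    [0.0152,-0.04,-0.05,-0.0008,-0.0014,0.0016,0.6],
    [0.0152,-0.07,-0.09,-0.0008,-0.0014,0.0016,0.6],
    [0.0152,-0.1017,-0.1365,-0.0008,-0.0014,0.0016,0.6],
    [0.0152,-0.1017,-0.1365,-0.0008,-0.0014,0.0016,0.6]
  ]
}}

```text
time: 10.4
eef_pos: [0.4528, -0.0699, 0.118]
ee_rot: [[0.858, 0.513, 0.023], [0.432, -0.698, -0.572], [-0.277, 0.5, -0.82]]
ft_force: [-0.7, -0.4, -0.6]
grip_width: 0.6
```

>>> {"name": "arm_command", "arguments": {
  "moves": [
    [0.0006,-0.014,-0.02,0,0,0,0.6],
    [0.0012,-0.028,-0.04,0,0,0,0.6],
    [0.0018,-0.043,-0.06,0,0,0,0.6],
    [0.0023,-0.0573,-0.0819,0,0,0,0.6],
    [0.0023,-0.0573,-0.0819,0,0,0,0.6]
  ]
}}

```text
time: 10.82
eef_pos: [0.4554, -0.0923, 0.0873]
ee_rot: [[0.859, 0.511, 0.026], [0.432, -0.698, -0.572], [-0.274, 0.503, -0.82]]
ft_force: [0.0, -0.2, -0.3]
grip_width: 0.603
```

```bash
python3 - <<'E'
from tgt import *
from plant import eyes
import cv2,pickle
w=eyes.read_camera("wrist")
s=robot.get_state();print(np.round(s["joint_pos"],1),s["eef_pos"],s["ft_force"],s["moment"],s["effort"],s["grip_width"])
p=[.4537,-.083,.0998]
g,R=goal(p,28.8,-.017);print(delta(g,R))
cv2.imwrite("pics/w5.png",w["image"][:,:,::-1])
E
```

```text
[ -0.8  -9.  123.7 -38.   68.   73.6] [ 0.45575513 -0.09203711  0.08802528] [ 0.7416619  -0.24054659  1.29231221] [ 0.28695793 -0.02020102 -0.00255624] [-2.43580537e-01 -2.48202556e+01 -3.18485534e+01 -1.66440435e+00
  3.16544250e-01  4.48934952e-03] 0.5983730505210151
(array([-0.0042, -0.0018, -0.0054]), array([-0.0002,  0.0004, -0.0003]), np.float64(0.21622500265406844))
```

View pics/w5.png

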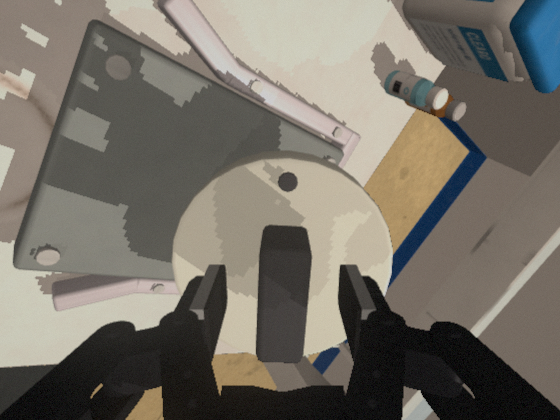

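The bar sits centred between the pads (columns 258–311, pads 227–340). I'll close on it.

>>> {"name": "arm_command", "arguments": {
  "moves": [
    [0,0,0,0,0,0,0.2],
    [0,0,0,0,0,0,0.1],
    [0,0,0,0,0,0,0.1],
    [0,0,0,0,0,0,0.1],
    [0,0,0,0,0,0,0.1]
  ],
  "grip_force": 50
}}

```text
time: 11.28
eef_pos: [0.4561, -0.0908, 0.0891]
ee_rot: [[0.86, 0.509, 0.028], [0.432, -0.698, -0.571], [-0.271, 0.503, -0.821]]
ft_force: [-3.4, 5.1, 2.2]
grip_width: 0.222
```

>>> {"name": "arm_command", "arguments": {
  "moves": [
    [0,0,0,0,0,0,0.1],
    [0,0,0,0,0,0,0.1],
    [0,0,0,0,0,0,0.1],
    [0,0,0,0,0,0,0.1],
    [0,0,0,0,0,0,0.1]
  ]
}}

```text
time: 11.7
eef_pos: [0.4561, -0.0907, 0.0891]
ee_rot: [[0.86, 0.509, 0.028], [0.432, -0.698, -0.571], [-0.271, 0.503, -0.821]]
ft_force: [-2.2, 3.9, 1.3]
grip_width: 0.229
```

```bash
cat > rd.py <<'E'
from tgt import *
from plant import eyes
s=robot.get_state();B,_=frame(PSI,0);R=np.array(s["ee_rot"]);n=B[:,2]
e=B.T@R[:,0];print("t %.2f"%s["time"],"j",np.round(s["joint_pos"],1),"pos",np.round(s["eef_pos"],4),"F_b",np.round(B.T@s["ft_force"],2),"M_b",np.round(B.T@s["moment"],3),"e6 %.3f"%s["effort"][5],"w %.3f"%s["grip_width"],"th %.1f tilt %.2f"%(np.degrees(np.arctan2(e[1],e[0])),np.degrees(np.arccos(-R[:,2]@n))))
E
python3 rd.py; python3 -c "
from plant import eyes
eyes.read_camera('wrist')"; python3 rd.py
```

```text
t 11.70 j [ -0.7  -9.1 123.7 -37.9  68.1  73.6] pos [ 0.4561 -0.0907  0.0891] F_b [-1.99  2.48  3.34] M_b [ 0.728  0.492 -0.048] e6 -0.071 w 0.229 th 28.8 tilt 0.32
t 11.75 j [ -0.7  -9.1 123.7 -37.9  68.1  73.6] pos [ 0.4561 -0.0907  0.0891] F_b [-2.49  3.89  3.79] M_b [ 0.706  0.432 -0.124] e6 -0.072 w 0.226 th 28.8 tilt 0.32
```

The grip is firm (about 19 mm wide) with small side forces. I'll start turning about the axis and read the joint-6 torque at each step.

>>> {"name": "arm_command", "arguments": {
  "moves": [
    [0,0,0,-0.0003,0.0064,0.0091,0.1],
    [0,0,0,-0.0005,0.0127,0.0182,0.1],
    [0,0,0,-0.0008,0.0191,0.0273,0.1],
    [0,0,0,-0.001,0.0255,0.0364,0.1],
    [0,0,0,-0.0013,0.0318,0.0455,0.1]
  ]
}}

```text
time: 12.17
eef_pos: [0.456, -0.0907, 0.0891]
ee_rot: [[0.631, 0.775, 0.027], [0.647, -0.507, -0.569], [-0.427, 0.377, -0.822]]
ft_force: [-2.6, 4.7, 1.2]
grip_width: 0.223
```

```bash
python3 rd.py
```

```text
t 12.17 j [ -0.7  -9.1 123.6 -37.8  68.1  53.3] pos [ 0.456  -0.0907  0.0891] F_b [-2.44  3.28  3.75] M_b [ 0.756  0.501 -0.1  ] e6 0.623 w 0.223 th 48.9 tilt 0.36
```

>>> {"name": "arm_command", "arguments": {
  "moves": [
    [0,0,0,-0.0003,0.0064,0.0091,0.1],
    [0,0,0,-0.0005,0.0127,0.0182,0.1],
    [0,0,0,-0.0008,0.0191,0.0273,0.1],
    [0,0,0,-0.001,0.0255,0.0364,0.1],
    [0,0,0,-0.0013,0.0318,0.0455,0.1]
  ]
}}

```text
time: 12.58
eef_pos: [0.4559, -0.0906, 0.089]
ee_rot: [[0.328, 0.944, 0.026], [0.782, -0.257, -0.568], [-0.53, 0.206, -0.823]]
ft_force: [-4.4, 6.7, 2.4]
grip_width: 0.221
```

```bash
python3 rd.py
```

```text
t 12.58 j [ -0.8  -9.1 123.6 -37.7  68.2  33.2] pos [ 0.4559 -0.0906  0.089 ] F_b [-4.16  4.27  5.93] M_b [ 0.808  0.496 -0.087] e6 0.652 w 0.221 th 68.9 tilt 0.39
```

>>> {"name": "arm_command", "arguments": {
  "moves": [
    [0,0,0,0.0003,-0.0064,-0.0091,0.1],
    [0,0,0,0.0005,-0.0127,-0.0182,0.1],
    [0,0,0,0.0008,-0.0191,-0.0273,0.1],
    [0,0,0,0.001,-0.0255,-0.0364,0.1],
    [0,0,0,0.0013,-0.0318,-0.0455,0.1]
  ]
}}

```text
time: 13.0
eef_pos: [0.4561, -0.0906, 0.089]
ee_rot: [[0.636, 0.771, 0.027], [0.644, -0.511, -0.569], [-0.425, 0.38, -0.822]]
ft_force: [-3.2, 5.4, 1.1]
grip_width: 0.225
```

```bash
python3 rd.py
```

```text
t 13.00 j [ -0.7  -9.1 123.6 -37.8  68.1  53.7] pos [ 0.4561 -0.0906  0.089 ] F_b [-2.94  3.86  4.07] M_b [0.735 0.471 0.092] e6 -0.594 w 0.225 th 48.6 tilt 0.37
```

>>> {"name": "arm_command", "arguments": {
  "moves": [
    [0,0,0,0.0003,-0.0064,-0.0091,0.1],
    [0,0,0,0.0005,-0.0127,-0.0182,0.1],
    [0,0,0,0.0008,-0.0191,-0.0273,0.1],
    [0,0,0,0.001,-0.0255,-0.0364,0.1],
    [0,0,0,0.0013,-0.0318,-0.0455,0.1]
  ]
}}

```text
time: 13.42
eef_pos: [0.4562, -0.0907, 0.0891]
ee_rot: [[0.862, 0.507, 0.028], [0.43, -0.7, -0.571], [-0.27, 0.504, -0.821]]
ft_force: [-3.0, 5.5, 1.7]
grip_width: 0.22
```

```bash
python3 rd.py
```

```text
t 13.42 j [ -0.7  -9.1 123.7 -37.9  68.1  73.8] pos [ 0.4562 -0.0907  0.0891] F_b [-2.75  3.62  4.62] M_b [0.701 0.389 0.071] e6 -0.627 w 0.220 th 28.6 tilt 0.33
```

The side forces stay at about 5 N. Joint-6 torque is clean to read, and the forward and reverse values cancel friction. I'll sweep a half turn and back.

>>> {"name": "arm_command", "arguments": {
  "moves": [
    [0,0,0,-0.0004,0.0096,0.0137,0.1],
    [0,0,0,-0.0008,0.0191,0.0273,0.1],
    [0,0,0,-0.0011,0.0287,0.041,0.1],
    [0,0,0,-0.0015,0.0382,0.0546,0.1],
    [0,0,0,-0.0019,0.0478,0.0683,0.1]
  ]
}}

```text
time: 13.83
eef_pos: [0.4561, -0.0906, 0.089]
ee_rot: [[0.485, 0.874, 0.026], [0.727, -0.386, -0.568], [-0.487, 0.295, -0.822]]
ft_force: [-4.0, 5.7, 1.4]
grip_width: 0.222
```

```bash
python3 rd.py
```

```text
t 13.83 j [ -0.8  -9.1 123.6 -37.7  68.2  43.1] pos [ 0.4561 -0.0906  0.089 ] F_b [-3.81  4.01  4.56] M_b [ 0.762  0.458 -0.062] e6 1.001 w 0.222 th 59.1 tilt 0.38
```

>>> {"name": "arm_command", "arguments": {
  "moves": [
    [0,0,0,-0.0004,0.0096,0.0137,0.1],
    [0,0,0,-0.0008,0.0191,0.0273,0.1],
    [0,0,0,-0.0011,0.0287,0.041,0.1],
    [0,0,0,-0.0015,0.0382,0.0546,0.1],
    [0,0,0,-0.0019,0.0478,0.0683,0.1]
  ]
}}

```text
time: 14.25
eef_pos: [0.4559, -0.0905, 0.089]
ee_rot: [[-0.017, 1.0, 0.023], [0.823, 0.027, -0.567], [-0.567, 0.009, -0.824]]
ft_force: [-4.4, 6.9, 2.3]
grip_width: 0.226
```

```bash
python3 rd.py
```

```text
t 14.25 j [ -0.8  -9.  123.5 -37.6  68.3  13. ] pos [ 0.4559 -0.0905  0.089 ] F_b [-4.11  4.46  5.96] M_b [ 0.847  0.553 -0.018] e6 1.038 w 0.226 th 89.1 tilt 0.44
```

>>> {"name": "arm_command", "arguments": {
  "moves": [
    [0,0,0,-0.0004,0.0096,0.0137,0.1],
    [0,0,0,-0.0008,0.0191,0.0273,0.1],
    [0,0,0,-0.0011,0.0287,0.041,0.1],
    [0,0,0,-0.0015,0.0382,0.0546,0.1],
    [0,0,0,-0.0019,0.0478,0.0683,0.1]
  ]
}}

```text
time: 14.67
eef_pos: [0.4558, -0.0905, 0.089]
ee_rot: [[-0.515, 0.857, 0.02], [0.7, 0.434, -0.567], [-0.494, -0.278, -0.824]]
ft_force: [-5.4, 6.8, 3.5]
grip_width: 0.226
```

```bash
python3 rd.py
```

```text
t 14.67 j [ -0.8  -8.9 123.4 -37.5  68.5 -17. ] pos [ 0.4558 -0.0905  0.089 ] F_b [-5.08  3.69  6.87] M_b [0.888 0.61  0.05 ] e6 1.057 w 0.226 th 119.1 tilt 0.49
```

>>> {"name": "arm_command", "arguments": {
  "moves": [
    [0,0,0,-0.0004,0.0096,0.0137,0.1],
    [0,0,0,-0.0008,0.0191,0.0273,0.1],
    [0,0,0,-0.0011,0.0287,0.041,0.1],
    [0,0,0,-0.0015,0.0382,0.0546,0.1],
    [0,0,0,-0.0019,0.0478,0.0683,0.1]
  ]
}}

```text
time: 15.08
eef_pos: [0.4557, -0.0906, 0.0891]
ee_rot: [[-0.875, 0.484, 0.017], [0.39, 0.724, -0.568], [-0.287, -0.491, -0.823]]
ft_force: [-6.1, 6.9, 3.6]
grip_width: 0.224
```

```bash
python3 rd.py
```

```text
t 15.08 j [ -0.8  -8.8 123.3 -37.6  68.7 -47. ] pos [ 0.4557 -0.0906  0.0891] F_b [-5.78  3.75  7.08] M_b [ 0.811  0.75  -0.019] e6 1.050 w 0.224 th 149.1 tilt 0.50
```

>>> {"name": "arm_command", "arguments": {
  "moves": [
    [0,0,0,-0.0004,0.0096,0.0137,0.1],
    [0,0,0,-0.0008,0.0191,0.0273,0.1],
    [0,0,0,-0.0011,0.0287,0.041,0.1],
    [0,0,0,-0.0015,0.0382,0.0546,0.1],
    [0,0,0,-0.0019,0.0478,0.0683,0.1]
  ]
}}

```text
time: 15.5
eef_pos: [0.4556, -0.0907, 0.0893]
ee_rot: [[-1.0, -0.018, 0.015], [-0.023, 0.821, -0.571], [-0.002, -0.571, -0.821]]
ft_force: [-6.1, 6.2, 4.4]
grip_width: 0.227
```

```bash
python3 rd.py
```

```text
t 15.50 j [ -0.7  -8.6 123.2 -37.7  68.8 -76.8] pos [ 0.4556 -0.0907  0.0893] F_b [-5.88  2.75  7.27] M_b [ 0.697  0.914 -0.047] e6 1.022 w 0.227 th 179.1 tilt 0.51
```

>>> {"name": "arm_command", "arguments": {
  "moves": [
    [0,0,0,-0.0004,0.0096,0.0137,0.1],
    [0,0,0,-0.0008,0.0191,0.0273,0.1],
    [0,0,0,-0.0011,0.0287,0.041,0.1],
    [0,0,0,-0.0015,0.0382,0.0546,0.1],
    [0,0,0,-0.0019,0.0478,0.0683,0.1]
  ]
}}

```text
time: 15.92
eef_pos: [0.4555, -0.0909, 0.0893]
ee_rot: [[-0.857, -0.516, 0.014], [-0.429, 0.697, -0.574], [0.286, -0.498, -0.819]]
ft_force: [-7.9, 4.7, 6.2]
grip_width: 0.221
```

```bash
python3 rd.py
```

```text
t 15.92 j [  -0.6   -8.6  123.2  -37.9   68.9 -106.7] pos [ 0.4555 -0.0909  0.0893] F_b [-7.71  0.55  7.94] M_b [ 0.579  0.911 -0.04 ] e6 0.980 w 0.221 th -150.8 tilt 0.50
```

Joint-6 torque follows a clean sinusoid of 0.08 N m peaking near θ≈126°. Its sign convention decides between heavy-down at about 216° and at about 36°. I'll settle that with averaged wrist-moment readings taken from both directions, plus the reverse sweep.

```bash
cat > av.py <<'E'
from tgt import *
from plant import eyes
B,_=frame(PSI,0);L=[]
for i in range(24):
    eyes.read_camera("wrist");s=robot.get_state();L.append([B[:,2]@s["moment"],s["effort"][5]])
L=np.array(L);e=B.T@np.array(s["ee_rot"])[:,0]
print("th %.1f"%np.degrees(np.arctan2(e[1],e[0])),"M_n %.3f +- %.3f"%(L[:,0].mean(),L[:,0].std()/len(L)**.5),"e6",L[:,1].mean().round(3),L[-1,1].round(3),"F_b",np.round(B.T@s["ft_force"],1))
E
echo
```

>>> {"name": "arm_command", "arguments": {
  "moves": [
    [0,0,0,0.0004,-0.0096,-0.0137,0.1],
    [0,0,0,0.0008,-0.0191,-0.0273,0.1],
    [0,0,0,0.0011,-0.0287,-0.041,0.1],
    [0,0,0,0.0015,-0.0382,-0.0546,0.1],
    [0,0,0,0.0019,-0.0478,-0.0683,0.1]
  ]
}}

```text
time: 16.33
eef_pos: [0.4555, -0.0907, 0.0892]
ee_rot: [[-1.0, -0.008, 0.014], [-0.015, 0.821, -0.571], [-0.007, -0.571, -0.821]]
ft_force: [-6.8, 6.3, 5.0]
grip_width: 0.222
```

```bash
python3 rd.py
```

```text
t 16.33 j [ -0.7  -8.6 123.2 -37.7  68.8 -76.3] pos [ 0.4555 -0.0907  0.0892] F_b [-6.58  2.55  7.88] M_b [0.817 0.871 0.071] e6 -0.900 w 0.222 th 178.6 tilt 0.52
```

>>> {"name": "arm_command", "arguments": {
  "moves": [
    [0,0,0,0.0004,-0.0096,-0.0137,0.1],
    [0,0,0,0.0008,-0.0191,-0.0273,0.1],
    [0,0,0,0.0011,-0.0287,-0.041,0.1],
    [0,0,0,0.0015,-0.0382,-0.0546,0.1],
    [0,0,0,0.0019,-0.0478,-0.0683,0.1]
  ]
}}

```text
time: 16.75
eef_pos: [0.4557, -0.0904, 0.089]
ee_rot: [[-0.87, 0.493, 0.017], [0.398, 0.721, -0.568], [-0.292, -0.487, -0.823]]
ft_force: [-4.6, 7.8, 3.7]
grip_width: 0.22
```

```bash
python3 rd.py
```

```text
t 16.75 j [ -0.7  -8.8 123.3 -37.5  68.7 -46.4] pos [ 0.4557 -0.0904  0.089 ] F_b [-4.33  4.46  7.6 ] M_b [0.954 0.68  0.178] e6 -0.874 w 0.220 th 148.6 tilt 0.52
```

>>> {"name": "arm_command", "arguments": {
  "moves": [
    [0,0,0,0.0004,-0.0096,-0.0137,0.1],
    [0,0,0,0.0008,-0.0191,-0.0273,0.1],
    [0,0,0,0.0011,-0.0287,-0.041,0.1],
    [0,0,0,0.0015,-0.0382,-0.0546,0.1],
    [0,0,0,0.0019,-0.0478,-0.0683,0.1]
  ]
}}

```text
time: 17.17
eef_pos: [0.4559, -0.0903, 0.089]
ee_rot: [[-0.507, 0.862, 0.02], [0.705, 0.427, -0.566], [-0.497, -0.273, -0.824]]
ft_force: [-4.6, 7.9, 2.3]
grip_width: 0.223
```

```bash
python3 rd.py; python3 av.py
```

```text
t 17.17 j [ -0.8  -8.9 123.4 -37.5  68.5 -16.5] pos [ 0.4559 -0.0903  0.089 ] F_b [-4.3   5.27  6.53] M_b [1.031 0.62  0.152] e6 -0.875 w 0.223 th 118.6 tilt 0.49
th 118.8 M_n 0.022 +- 0.005 e6 0.061 0.022 F_b [-3.9  5.   6. ]
```

>>> {"name": "arm_command", "arguments": {
  "moves": [
    [0,0,0,0.0004,-0.0096,-0.0137,0.1],
    [0,0,0,0.0008,-0.0191,-0.0273,0.1],
    [0,0,0,0.0011,-0.0287,-0.041,0.1],
    [0,0,0,0.0015,-0.0382,-0.0546,0.1],
    [0,0,0,0.0019,-0.0478,-0.0683,0.1]
  ]
}}

```text
time: 18.78
eef_pos: [0.4561, -0.0904, 0.089]
ee_rot: [[-0.007, 1.0, 0.024], [0.824, 0.02, -0.567], [-0.567, 0.015, -0.824]]
ft_force: [-3.0, 6.8, 1.9]
grip_width: 0.224
```

```bash
python3 rd.py
```

```text
t 18.78 j [ -0.8  -9.  123.5 -37.6  68.3  13.6] pos [ 0.4561 -0.0904  0.089 ] F_b [-2.74  4.58  5.55] M_b [0.872 0.537 0.215] e6 -0.900 w 0.224 th 88.5 tilt 0.45
```

>>> {"name": "arm_command", "arguments": {
  "moves": [
    [0,0,0,-0.0004,0.0096,0.0137,0.1],
    [0,0,0,-0.0008,0.0191,0.0273,0.1],
    [0,0,0,-0.0011,0.0287,0.041,0.1],
    [0,0,0,-0.0015,0.0382,0.0546,0.1],
    [0,0,0,-0.0019,0.0478,0.0683,0.1]
  ]
}}

```text
time: 19.2
eef_pos: [0.4559, -0.0904, 0.089]
ee_rot: [[-0.515, 0.857, 0.02], [0.7, 0.434, -0.566], [-0.494, -0.278, -0.824]]
ft_force: [-4.8, 6.5, 3.4]
grip_width: 0.216
```

```bash
python3 rd.py; python3 av.py
```

```text
t 19.20 j [ -0.8  -8.9 123.4 -37.5  68.5 -17. ] pos [ 0.4559 -0.0904  0.089 ] F_b [-4.57  3.56  6.62] M_b [ 0.94   0.631 -0.001] e6 1.057 w 0.216 th 119.1 tilt 0.49
th 118.8 M_n 0.163 +- 0.005 e6 0.121 0.161 F_b [-4.7  4.4  6.3]
```

Both signals agree: at θ≈119° the mean moment about the axis is +0.09 N m, so heavy-down lies near 216°. I'll sample around there and beyond to pin it down.

>>> {"name": "arm_command", "arguments": {
  "moves": [
    [0,0,0,-0.0004,0.0096,0.0137,0.1],
    [0,0,0,-0.0008,0.0191,0.0273,0.1],
    [0,0,0,-0.0011,0.0287,0.041,0.1],
    [0,0,0,-0.0015,0.0382,0.0546,0.1],
    [0,0,0,-0.0019,0.0478,0.0683,0.1]
  ]
}}

```text
time: 20.82
eef_pos: [0.4557, -0.0904, 0.089]
ee_rot: [[-0.875, 0.484, 0.017], [0.39, 0.725, -0.568], [-0.287, -0.49, -0.823]]
ft_force: [-4.4, 6.6, 3.8]
grip_width: 0.224
```

>>> {"name": "arm_command", "arguments": {
  "moves": [
    [0,0,0,-0.0004,0.0096,0.0137,0.1],
    [0,0,0,-0.0008,0.0191,0.0273,0.1],
    [0,0,0,-0.0011,0.0287,0.041,0.1],
    [0,0,0,-0.0015,0.0382,0.0546,0.1],
    [0,0,0,-0.0019,0.0478,0.0683,0.1]
  ]
}}

```text
time: 21.23
eef_pos: [0.4556, -0.0906, 0.0891]
ee_rot: [[-1.0, -0.018, 0.015], [-0.023, 0.821, -0.57], [-0.002, -0.571, -0.821]]
ft_force: [-6.0, 7.4, 5.4]
grip_width: 0.221
```

>>> {"name": "arm_command", "arguments": {
  "moves": [
    [0,0,0,-0.0004,0.0096,0.0137,0.1],
    [0,0,0,-0.0008,0.0191,0.0273,0.1],
    [0,0,0,-0.0011,0.0287,0.041,0.1],
    [0,0,0,-0.0015,0.0382,0.0546,0.1],
    [0,0,0,-0.0019,0.0478,0.0683,0.1]
  ]
}}

```text
time: 21.65
eef_pos: [0.4556, -0.0907, 0.0892]
ee_rot: [[-0.857, -0.516, 0.015], [-0.43, 0.698, -0.573], [0.285, -0.497, -0.819]]
ft_force: [-5.9, 5.1, 4.0]
grip_width: 0.224
```

```bash
python3 rd.py
```

```text
t 21.65 j [  -0.6   -8.6  123.2  -37.9   68.9 -106.7] pos [ 0.4556 -0.0907  0.0892] F_b [-5.71  2.06  6.31] M_b [ 0.715  0.829 -0.094] e6 0.980 w 0.224 th -150.8 tilt 0.48
```

>>> {"name": "arm_command", "arguments": {
  "moves": [
    [0,0,0,-0.0004,0.0096,0.0137,0.1],
    [0,0,0,-0.0008,0.0191,0.0273,0.1],
    [0,0,0,-0.0011,0.0287,0.041,0.1],
    [0,0,0,-0.0015,0.0382,0.0546,0.1],
    [0,0,0,-0.0019,0.0478,0.0683,0.1]
  ]
}}

```text
time: 22.07
eef_pos: [0.4557, -0.0909, 0.0893]
ee_rot: [[-0.484, -0.875, 0.016], [-0.72, 0.388, -0.576], [0.497, -0.29, -0.817]]
ft_force: [-5.3, 4.4, 3.7]
grip_width: 0.221
```

```bash
python3 rd.py
```

```text
t 22.07 j [  -0.5   -8.6  123.3  -38.1   68.8 -136.5] pos [ 0.4557 -0.0909  0.0893] F_b [-5.11  1.63  5.71] M_b [ 0.647  0.789 -0.121] e6 0.933 w 0.221 th -120.8 tilt 0.43
```

>>> {"name": "arm_command", "arguments": {
  "moves": [
    [0,0,0,-0.0004,0.0096,0.0137,0.1],
    [0,0,0,-0.0008,0.0191,0.0273,0.1],
    [0,0,0,-0.0011,0.0287,0.041,0.1],
    [0,0,0,-0.0015,0.0382,0.0546,0.1],
    [0,0,0,-0.0019,0.0478,0.0683,0.1]
  ]
}}

```text
time: 22.48
eef_pos: [0.4559, -0.091, 0.0894]
ee_rot: [[0.018, -1.0, 0.019], [-0.816, -0.026, -0.577], [0.577, -0.005, -0.816]]
ft_force: [-4.1, 4.3, 3.5]
grip_width: 0.225
```

```bash
python3 rd.py; python3 av.py
```

```text
t 22.48 j [  -0.5   -8.7  123.4  -38.3   68.7 -166.4] pos [ 0.4559 -0.091   0.0894] F_b [-3.92  1.67  5.41] M_b [ 0.659  0.671 -0.107] e6 0.896 w 0.225 th -90.8 tilt 0.34
th -91.1 M_n -0.012 +- 0.005 e6 -0.039 0.001 F_b [-4.1  1.8  5.3]
```

>>> {"name": "arm_command", "arguments": {
  "moves": [
    [0,0,0,0.0004,-0.0096,-0.0137,0.1],
    [0,0,0,0.0008,-0.0191,-0.0273,0.1],
    [0,0,0,0.0011,-0.0287,-0.041,0.1],
    [0,0,0,0.0015,-0.0382,-0.0546,0.1],
    [0,0,0,0.0019,-0.0478,-0.0683,0.1]
  ]
}}

```text
time: 24.1
eef_pos: [0.4557, -0.0909, 0.0893]
ee_rot: [[-0.493, -0.87, 0.016], [-0.716, 0.395, -0.576], [0.495, -0.295, -0.817]]
ft_force: [-5.3, 4.4, 5.2]
grip_width: 0.222
```

```bash
python3 rd.py
```

```text
t 24.10 j [  -0.5   -8.6  123.3  -38.1   68.8 -136. ] pos [ 0.4557 -0.0909  0.0893] F_b [-5.07  0.79  6.88] M_b [0.722 0.815 0.009] e6 -0.991 w 0.222 th -121.4 tilt 0.43
```

>>> {"name": "arm_command", "arguments": {
  "moves": [
    [0,0,0,0.0004,-0.0096,-0.0137,0.1],
    [0,0,0,0.0008,-0.0191,-0.0273,0.1],
    [0,0,0,0.0011,-0.0287,-0.041,0.1],
    [0,0,0,0.0015,-0.0382,-0.0546,0.1],
    [0,0,0,0.0019,-0.0478,-0.0683,0.1]
  ]
}}

```text
time: 24.52
eef_pos: [0.4556, -0.0907, 0.0892]
ee_rot: [[-0.862, -0.507, 0.014], [-0.423, 0.702, -0.573], [0.281, -0.5, -0.819]]
ft_force: [-7.1, 6.3, 4.4]
grip_width: 0.224
```

```bash
python3 rd.py; python3 - <<'E'
import cv2;from plant import eyes;import pickle
d={n:eyes.read_camera(n) for n in("top","scene","wrist")};pickle.dump(d,open("c6.pkl","wb"))
E
```

```text
t 24.52 j [  -0.6   -8.6  123.2  -37.9   68.9 -106.1] pos [ 0.4556 -0.0907  0.0892] F_b [-6.86  2.85  7.41] M_b [0.803 0.847 0.095] e6 -0.942 w 0.224 th -151.4 tilt 0.49
```

```bash
python3 - <<'E'
import numpy as np
f=[(59.1,1.001),(89.1,1.038),(119.1,1.057),(149.1,1.05),(179.1,1.022),(209.2,.98),(239.2,.933),(269.2,.896),(119.1,1.057)]
r=[(178.6,-.9),(148.6,-.874),(118.6,-.875),(88.5,-.9),(238.6,-.991),(208.6,-.942)]
A=[];b=[]
for s,L in((1,f),(-1,r)):
    for t,v in L:
        t=np.radians(t);A.append([s>0,s<0,np.cos(t),np.sin(t)]);b.append(v)
A=np.array(A,float)
x,res,_,_=np.linalg.lstsq(A,b,rcond=None);print(x,"amp",np.hypot(x[2],x[3]),"peak",np.degrees(np.arctan2(x[3],x[2])),"down at",np.degrees(np.arctan2(x[3],x[2]))+90,"rms",np.std(A@x-b))
E
python3 rd.py
```

```text
[ 0.96624937 -0.96182083 -0.05725636  0.07040808] amp 0.0907501420611963 peak 129.11826187224847 down at 219.11826187224847 rms 0.0028416894027964907
t 24.67 j [  -0.6   -8.6  123.2  -37.9   68.9 -106.4] pos [ 0.4556 -0.0907  0.0892] F_b [-4.87  3.58  7.28] M_b [ 0.779  0.821 -0.063] e6 0.049 w 0.227 th -151.2 tilt 0.49
```

The fit has a 3 mN m residual, a 0.09 N m amplitude and heavy-down at θ=219°. I'll turn the last 10.3° and hold.

>>> {"name": "arm_command", "arguments": {
  "moves": [
    [0,0,0,-0.0001,0.0033,0.0047,0.1],
    [0,0,0,-0.0003,0.0066,0.0094,0.1],
    [0,0,0,-0.0004,0.0099,0.014,0.1],
    [0,0,0,-0.0006,0.0132,0.0188,0.1],
    [0,0,0,-0.0007,0.0164,0.0234,0.1]
  ]
}}

```text
time: 25.08
eef_pos: [0.4556, -0.0908, 0.0893]
ee_rot: [[-0.753, -0.658, 0.015], [-0.545, 0.611, -0.574], [0.369, -0.441, -0.818]]
ft_force: [-6.2, 5.7, 3.9]
grip_width: 0.221
```

>>> {"name": "arm_command", "arguments": {
  "moves": [
    [0,0,0,0,0,0,0.1],
    [0,0,0,0,0,0,0.1],
    [0,0,0,0,0,0,0.1],
    [0,0,0,0,0,0,0.1],
    [0,0,0,0,0,0,0.1]
  ]
}}

```text
time: 25.5
eef_pos: [0.4556, -0.0908, 0.0892]
ee_rot: [[-0.754, -0.657, 0.015], [-0.544, 0.612, -0.575], [0.368, -0.441, -0.818]]
ft_force: [-6.5, 4.8, 4.8]
grip_width: 0.225
```

```bash
python3 rd.py; python3 av.py; python3 rd.py; python3 - <<'E'
import cv2,numpy as np;from plant import eyes
d={n:eyes.read_camera(n) for n in("top","scene","wrist")}
f=lambda im,k:cv2.resize(im[:,:,::-1],None,fx=k,fy=k,interpolation=cv2.INTER_CUBIC)
a=f(d["top"]["image"][130:310,160:430],1.48);b=f(d["scene"]["image"][150:300,240:440],2);c=f(d["wrist"]["image"],.71)
o=np.zeros((600,800,3),np.uint8);o[:a.shape[0],:a.shape[1]]=a;o[:300,400:]=b;o[300:300+c.shape[0],:c.shape[1]]=c[:300]
cv2.imwrite("pics/end.png",o)
E
```

```text
t 25.50 j [  -0.6   -8.6  123.2  -38.    68.9 -116.6] pos [ 0.4556 -0.0908  0.0892] F_b [-6.29  1.43  6.81] M_b [0.764 0.838 0.12 ] e6 0.072 w 0.225 th -140.8 tilt 0.48
th -140.8 M_n 0.058 +- 0.007 e6 0.072 0.072 F_b [-7.   3.2  7.7]
t 26.70 j [  -0.6   -8.6  123.2  -38.    68.9 -116.6] pos [ 0.4556 -0.0908  0.0892] F_b [-7.    3.17  7.71] M_b [0.731 0.794 0.104] e6 0.072 w 0.225 th -140.8 tilt 0.48
```

View pics/end.png

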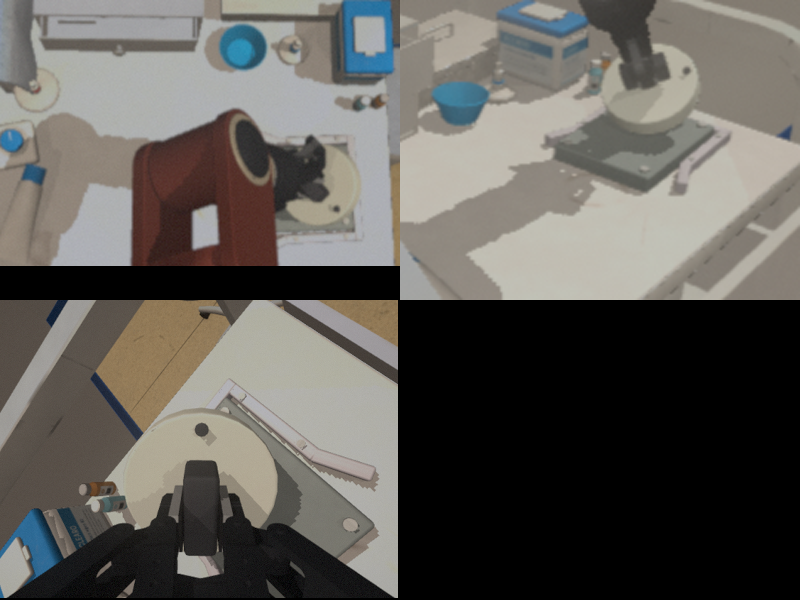

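The final picture shows the bar still gripped, the screw end up-slope, the stand between the rails at the stop, and the cup and electrodes untouched. Handing in.

```bash
python3 -c "
from plant import job
print(job.finish_job())"
```

```text
the job is handed in; nothing more can be done
None
```

The stand is home in the dock, and I handed the job in at about 27 s with the arm still gripping the bar and the rotor's heavy side down the slope. No verdict was reported.

- **Docking:** I pushed the stand's +y face, lining it up with the dock on the way. At the stop the force rose to 17 N with no further travel. The picture taken afterwards shows the plate between the rails, against the stop.
- **Finding the weight:** I gripped the bar, turned it to and fro over about 240°, and read joint-6 torque in both directions to cancel friction. The fit gave 0.09 N m amplitude with a 3 mN m residual, and the heavy side straight down at θ ≈ 219°. The rotor is held at 219.2° by the tool pose.
- **Sign check:** Joint-6 torque alone could have meant the opposite side, because its large speed-dependent part had an unexpected sign. Averaged wrist-moment readings at 119°, taken after turning each way, came to about +0.09 N m, which settled it.
- **Last checks:** While holding, the side force was about 8 N and the axial force about 8 N, pressing the stand down and into the stop. A steady 0.06–0.07 N m moment remained about the axis. That fits bearing friction, since the weight should pull with nothing there. The final picture shows the cup and electrodes in their places.
- **Disagreement:** The camera and the finger contact placed the stand's pushed face about 2 mm apart, which is within calibration.

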